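# Feel for the hidden unbalance weight of a vibrator drive and hold it hanging straight down

## Robot

A 6-joint arm with a two-finger parallel gripper is mounted at the origin on a cart in front of the work surface, level with it; the furniture and walls round the work are solid. World frame = base frame: x ahead of the robot, y to its left, z up, the work surface at z = 0. Lengths are in m, angles in rad, forces in N, time in s.
With the tool pointing down it reaches from about 0.275 to 0.825 m from the base axis. Payload 4.9 kg.
Tool frame: the origin (TCP) lies at the very end of the fingers, on their centre line; the grasp point (between the pads) lies 19 mm behind it; z points along the fingers, y is the line along which they close (so a half turn about z gives the same grasp; the last joint's range is limited). The gripper opens to 85 mm and grips with 20 to 120 N. Pads are 22 mm wide; open, the fingers measure 114 mm over their backs; the gripper's body (76 mm by 85 mm) begins 54 mm behind the grasp point. The pads swing forward as they close: fully open they stand 13 mm farther back than shut.
Start: joints at [-1.354, 0.326, -0.193, 1.052, 0, 1.437], TCP at [0.189, -0.517, 0.231] pointing down, gripper open.
Joint ranges: [-2.65, 2.65], [-0.97, 1.79], [-1.3, 1.35], [-1.93, 2.1], [-1.47, 1.37], [-3.14, 3.14]. Speed limits (rad/s): [2.57, 2.57, 3.14, 3.14, 3.14, 3.14].

## Interface

Orientations are given as a unit quaternion [w, x, y, z].
In Python, from rig import manip gives the robot as it stands. The module is installed in compiled form; this text tells all that it offers.
- The arm moves only by the tool move_arm, never from a script. Its argument "rows" is a list of rows, each a list of 2 entries, a list of its own where there are three numbers: the shift along the tool's x, y, z each as a share of 4 cm, from -1 to 1, then the turn about the tool's z as a share of 0.1 rad, from -1 to 1. In form: [[[dx, dy, dz], turn], ...]. A call has 1 to 5 rows; each row shifts and turns the commanded pose from where the row before left it, along the tool's axes as they then stand; what a row does not reach is not made up. A row lasts 1/12 s, in which the tool goes at most 41.7 mm and 7.16 degrees, less where a joint would pass 70% of its speed; a pose out of reach is approached as far as the arm can. A call with a number of a shift or a turn outside -1 to 1 is refused whole. A call with a gripper value outside its range is refused whole. "claw" is the gripper's target within -1 to 1 (shut at 1, half-way at 0, fully open at -1), set as the call begins (left out, the last holds). The fingers move at their own pace and stop on an object; the grip force is fixed at half the most. Time passes only in rows, so rows that do not move let the fingers close. It gives the time, the measured TCP pose, the force, the opening and the grip force at its end, in the units of the state.
- manip.get_state(): the state, without advancing time (a new reading comes with each control period).
- manip.capture(name): name is "scene" or "top" or "wrist"; returns (picture, depth): 420x560x3 uint8, red, green, blue; 420x560 float32, m along the optical axis (not along the pixel's ray), 0 where there is no reading.
- manip.get_calibration(name): a dict with "intrinsics" (3x3 intrinsics, pixels), "D" ([k1, k2, p1, p2, k3] as OpenCV has them; the pictures are not rectified), "eye" and "orientation" of the camera in the world. Camera axes: x right, y down, z forward; pixel columns grow to the right and rows downward; lengths in m; the calibration is good to about 2 mm. A picture is of the moment at which its call begins: read the wrist's pose just before it. get_calibration takes no time and is no camera call; for the wrist camera it gives the pose at the moment of the call.
- manip.hand_in(): hands the job in; it is judged then, once.
Trained networks look in the newest picture that a camera, given by its name, has taken for a name from the list of things; names that differ only in an ending like _2 or _b are one class to them, and where a whole thing is asked for, a point or a joint stands for the part that bears it (a point fixed in the world has none). Each returns a list of dicts, best first, with "p" (0 to 1); they miss things now and then, are a little off and sometimes report something else, mostly with a low value. They report only what shows in the picture. A call takes as long as a camera call.
- manip.boxes_of(camera, label): "position" ([row, column] in pixels, amid what is visible of it).
- manip.masks_of(camera, label): "pixels" (420x560 bool, what is visible of it) and "position" ([row, column] in pixels, amid what is visible of it).
- manip.place_of(camera, label): "position" ([row, column] in pixels: a listed point, or the origin of a listed thing).
The state is a dict: "clock": time; "joint_positions": joint angles; "joint_velocities": joint speeds; "joint_torque": joint torques, N m; "tcp_pos": TCP position; "eef_rot": TCP orientation; "ft_force": force on the tool from outside, world axes, zero at the start; "moment": the same for the moment, N m; "width": opening from 0.0 (shut) to 1.0 (fully open); "grip_force": force on a finger pad.
Only numpy, scipy, OpenCV 4.12 (cv2) and the standard library are available. Lean on these libraries where they do the work, as an engineer would, in place of code of your own. Each camera call takes 0.05 s, during which the arm holds its last target. There are 200 camera calls.

## Task

Before the transit lock can be fitted to this vibrator drive, the unbalance weight shut inside its orange drum has to hang straight down. Take the ball-ended turning bar out of the wooden block, push it fully down into the socket on the shaft, and swing it at least 30 degrees over to the left and then at least 30 degrees over to the right to feel where the weight hangs; then turn the shaft until the heavy side is straight down and finish while still gripping the ball and holding the shaft still there for your colleague. Leave the flask, the dropper bottle, the objective case and the cover glass box where they stand.

Things in the scene. Friction and masses are not known exactly. Their poses are not given: they have to be found in the camera images.
- drive: Fixed electric vibrator drive, 290 (x) x 130 (y) x 168 mm: grey base 14 thick, blue motor at +x, closed orange drum (diameter 116, x = -57 to -7), front bearing at x = -76 (to 126 high), before it the free shaft end with the socket. Origin: centre of the underside, z up; -x points roughly to the robot. The shaft lies along x, 95 mm up. The weight is inside the drum; nothing outside shows where.
- rotor (a joint): Turn of shaft, drum and socket, rad: 0 = socket straight up, positive = it leans to the drive's +y (left seen from the robot). No end stops. Drag of about 0.36 N m either way keeps it where it is left. The weight adds up to 0.33 to 0.42 N m (none when it hangs straight down). It is clamped fast to the shaft; it hangs straight down at an unknown rotor value between -0.78 and 0.78.
- shaft_axis (a point): Point on the shaft's axis in the plane in which the bar swings (115 mm in front of the drive's origin, 95 mm up); fixed to the drive, axes as the drive's.
- socket_mouth (a point): Centre of the socket's open end, 50 mm from the shaft's axis, turning with the shaft; z points out of the socket, x along the shaft. Dark steel socket standing radially on the shaft, outer diameter 23 mm (32 at the mouth); the top 8 mm are flared to about 18 mm wide, then comes a 9.5 mm bore; 34 mm deep in all.
- socket_floor (a point): Centre of the socket's floor, 16 mm from the shaft's axis, 34 mm below the mouth.
- turning_bar: Loose steel bar, diameter 8 mm, 45 g (centre of mass 54 mm above the tip), with a black ball knob (diameter 22) at its upper end that swivels freely every way about its own centre, so the bar hangs plumb from a gripped knob. Origin: its tip, z towards the ball. It starts standing 30 mm deep in the wooden block. Home in the socket, the ball's centre is 108 mm from the shaft's axis.
- bar_ball (a point): Centre of the ball, 92 mm above the tip; grip here.
- bar_tip (a point): Lower end of the bar.
- tool_block: Fixed wooden block 50 x 130 x 45 mm, long in its y. Origin: centre of its underside. The bar's hole is at its centre, 9.5 mm wide, 30 mm deep. Three small hex keys stand in it at y = -52, -37 and +40 mm, up to 75 mm high.
- flask: Conical flask, stoppered, diameter 64 mm, 106 high, bystander; origin at the centre of its underside.
- dropper_bottle: Amber dropper bottle, diameter 40 mm, 90 high, bystander; origin at the centre of its underside.
- objective_case: Small canister with a black top, diameter 36 mm, 50 high, bystander; origin at the centre of its underside.
- coverslips: Small white box with a blue lid, 32 x 32 x 21 mm, bystander; origin at the centre of its underside.

How it is judged:
On the way, in this order (a step that is already met when the one before it is completed fails the run):
1. the bar is pushed home in the socket (its tip within 9 mm of the floor, in line with it) (z of bar_tip in the frame of socket_mouth below -0.025 m and distance between bar_tip and socket_floor below 0.009 m and angle between the z axis of turning_bar and the z axis of socket_mouth, either way round below 0.25 rad), for 0.1 s.
2. with the bar in the socket the shaft is swung at least 30 degrees to the left (all of step 1 and value of joint rotor above 0.524 rad), for 0.05 s.
3. with the bar in the socket the shaft is swung at least 30 degrees to the right (all of step 1 and value of joint rotor below -0.524 rad), for 0.05 s.
At the end, for the whole second after the job is handed in: The weight inside the drum hangs within 10 degrees of straight down and the shaft stands still, the bar is still home in the socket (tip within 9 mm of its floor) and the fingers still grip the bar by its ball (all of step 1 and angle between unbalance's own z axis and vertical below 0.175 rad and contact force between the fingers and turning_bar above 1 N and distance between the grasp point and bar_ball below 0.03 m and velocity of joint rotor between -0.05 and 0.05 rad/s); the arm keeps its last pose, push and grip.
It fails at once if the flask is shoved or knocked over (distance of flask from where it was at the start of the episode above 0.04 m or angle between flask's own z axis and vertical above 0.6 rad).
It fails at once if the dropper bottle is shoved or knocked over (distance of dropper_bottle from where it was at the start of the episode above 0.04 m or angle between dropper_bottle's own z axis and vertical above 0.6 rad).
It fails at once if the objective case is shoved or knocked over (distance of objective_case from where it was at the start of the episode above 0.04 m or angle between objective_case's own z axis and vertical above 0.6 rad).
It fails at once if the cover glass box is shoved or tipped (distance of coverslips from where it was at the start of the episode above 0.04 m or angle between coverslips's own z axis and vertical above 0.6 rad).
It also fails if it takes over 69 s, if anything falls off the work surface, if the arm or the gripper's body presses on something with over 40 N, if the wrist force passes 120 N, or if a joint passes its speed limit or range.

## Working session

There is one attempt and no reset: what is moved stays moved. The work goes in short steps, Python scripts to look and compute and a tool call to move; the robot and the scene stay as the last step left them, time stands still between calls to the robot, and variables do not carry over. Pictures are saved under pics/ and viewed, at most 10 in all, crops included, and the job is handed in when it is done.

Besides the shell and the picture viewer there is one more tool, called after "Call:" as a command line: name --argument value ..., lists and objects as JSON in quotes. move_arm: Moves the arm, as the interface text tells. Its arguments: {"type":"object","properties":{"rows":{"type":"array","items":{"type":"array"}},"claw":{"type":"number"}},"required":["rows"]}

```bash
mkdir -p pics
cat > h.py <<'E'
import numpy as np, cv2
from scipy.spatial.transform import Rotation as R
from rig import manip
def quat(q): return R.from_quat([q[1],q[2],q[3],q[0]])
def cam(n):
    c=manip.get_calibration(n); o=np.array(c["orientation"],float)
    M=quat(o).as_matrix() if o.size==4 else o.reshape(3,3)
    return np.array(c["intrinsics"]),np.array(c["D"]),np.array(c["eye"]),M
def ray(c,rc):
    K,D,e,M=c
    u=cv2.undistortPoints(np.array([[[rc[1],rc[0]]]],float),K,D)[0,0]
    return e,M@np.array([u[0],u[1],1.])
def at_z(c,rc,z):
    e,d=ray(c,rc); return e+d*(z-e[2])/d[2]
def at_depth(c,rc,dep):
    e,d=ray(c,rc); return e+d*dep
def proj(c,p):
    K,D,e,M=c
    q=cv2.projectPoints(((np.array(p)-e)@M).reshape(1,1,3),np.zeros(3),np.zeros(3),K,D)[0].ravel()
    return q[::-1]
def tri(l):
    A=np.zeros((3,3));b=np.zeros(3)
    for c,rc in l:
        e,d=ray(c,rc);d=d/np.linalg.norm(d);P=np.eye(3)-np.outer(d,d);A+=P;b+=P@e
    x=np.linalg.solve(A,b)
    return x,[np.linalg.norm(proj(c,x)-rc) for c,rc in l]
def st():
    s=manip.get_state()
    return s
E
python3 - <<'E'
from h import *
np.set_printoptions(precision=4,suppress=True)
s=manip.get_state(); print({k:np.round(v,3) for k,v in s.items()})
print(quat(s["eef_rot"]).as_matrix())
C={}
for n in("scene","top"):
    p,d=manip.capture(n); cv2.imwrite(f"pics/{n}0.png",p[:,:,::-1]); np.save(n,d); C[n]=cam(n); print(n,C[n][2],C[n][3][:,2])
for l in["bar_ball","shaft_axis","socket_mouth","drive","tool_block","flask","dropper_bottle","objective_case","coverslips","turning_bar"]:
    r=[]
    for n in("scene","top"):
        q=manip.place_of(n,l)
        if q: print(l,n,np.round(q[0]["position"],1),round(q[0]["p"],2)); r.append((C[n],q[0]["position"]))
    if len(r)==2:print("   ",*tri(r))
E
```

```text
{'clock': np.float64(0.0), 'joint_positions': array([-1.354,  0.327, -0.194,  1.052, -0.   ,  1.437]), 'joint_velocities': array([ 0.001,  0.001, -0.   ,  0.   ,  0.   , -0.001]), 'joint_torque': array([ -0.002, -44.34 ,  26.244,   0.015,  -0.   ,   0.   ]), 'tcp_pos': array([ 0.189, -0.516,  0.231]), 'eef_rot': array([-0.001,  0.985,  0.174, -0.   ]), 'ft_force': array([ 0.213, -0.069,  0.726]), 'moment': array([-0.   ,  0.022, -0.022]), 'grip_force': np.float64(0.0), 'width': np.float64(1.001)}
[[ 0.9391  0.3436 -0.0004]
 [ 0.3436 -0.9391  0.0016]
 [ 0.0002 -0.0017 -1.    ]]
scene [-0.0196  0.8835  0.914 ] [ 0.4295 -0.6145 -0.6618]
top [0.3349 0.1286 1.3453] [ 0.1548 -0.0092 -0.9879]
bar_ball scene [272.3 218.8] 0.48
bar_ball top [225.5 188.1] 0.57
    [0.502  0.3731 0.1129] [np.float64(0.3368897096755659), np.float64(0.24285919289736743)]
shaft_axis scene [193.1 294.1] 0.82
shaft_axis top [216.3 295.9] 0.62
    [0.534  0.0447 0.109 ] [np.float64(1.4557526063205368), np.float64(1.2450191675714322)]
socket_mouth scene [180.4 299.3] 0.66
socket_mouth top [217.2 297.2] 0.75
    [0.522
[... 262 characters left out ...]
289148095)]
flask scene [193.1 359.9] 0.86
flask top [248.2 364.4] 0.64
    [ 0.4504 -0.1888  0.0001] [np.float64(0.8670231267148945), np.float64(0.792295629813483)]
dropper_bottle top [258.9 317.2] 0.71
objective_case scene [316.7 160.3] 0.69
objective_case top [229.9 198.1] 0.71
    [ 0.5658  0.4218 -0.0557] [np.float64(30.23192833019065), np.float64(21.06028618545361)]
coverslips scene [263.9 312.3] 0.48
coverslips top [260.1 266.1] 0.6
    [ 0.4072  0.135  -0.003 ] [np.float64(0.603817971735261), np.float64(0.4700120660315363)]
turning_bar scene [298.3 221.5] 0.62
turning_bar top [228.1 195.3] 0.6
    [0.5071 0.3685 0.0151] [np.float64(0.3826870808752562), np.float64(0.2730088306273855)]
```

View pics/scene0.png

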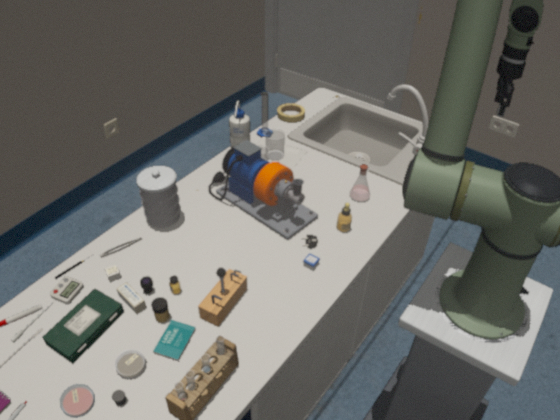

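View pics/top0.png

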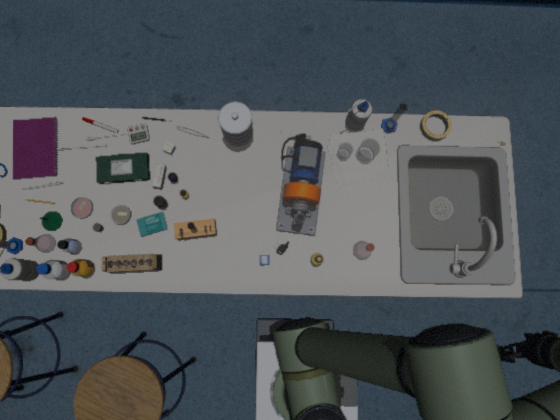

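The scene picture shows the drive in the middle, with the socket near (190,297). The block and ball are at (272,221), the flask at (185,360), the dropper bottle at (215,345), the case at (240,311) and the cover glass box at (261,312). In the top view the ball is at about (226,191). The ball triangulates to z≈0.11, against 0.107 expected. Next I move over the block.

Call:
move_arm --rows '[[[0.62, -0.75, -0.1], 0], [[0.62, -0.75, -0.1], 0], [[0.62, -0.75, -0.1], 0], [[0.62, -0.75, -0.1], 0], [[0.62, -0.75, -0.1], 0]]'

```text
clock: 1.52
tcp_pos: [0.2541, -0.3314, 0.2514]
eef_rot: [0.0, 0.985, 0.174, 0.0]
ft_force: [1.5, 0.2, 0.5]
width: 1.002
grip_force: 0.0
```

Call:
move_arm --rows '[[[0.62, -0.75, -0.1], 0], [[0.62, -0.75, -0.1], 0], [[0.62, -0.75, -0.1], 0], [[0.62, -0.75, -0.1], 0], [[0.62, -0.75, -0.1], 0]]'

```text
clock: 1.93
tcp_pos: [0.319, -0.1479, 0.2718]
eef_rot: [0.0, 0.985, 0.174, 0.0]
ft_force: [0.7, -0.3, 0.9]
width: 0.999
grip_force: 0.0
```

Call:
move_arm --rows '[[[0.62, -0.75, -0.1], 0], [[0.62, -0.75, -0.1], 0], [[0.62, -0.75, -0.1], 0], [[0.62, -0.75, -0.1], 0], [[0.62, -0.75, -0.1], 0]]'

```text
clock: 2.35
tcp_pos: [0.384, 0.0359, 0.2919]
eef_rot: [0.0, 0.985, 0.175, 0.001]
ft_force: [0.6, -1.1, 0.2]
width: 0.997
grip_force: 0.0
```

Call:
move_arm --rows '[[[0.62, -0.75, 0], 0], [[0.62, -0.75, 0], 0], [[0.62, -0.75, 0], 0], [[0.62, -0.75, 0], 0], [[0, 0, 0], 0]]'

```text
clock: 2.77
tcp_pos: [0.4374, 0.1862, 0.2911]
eef_rot: [-0.001, 0.984, 0.178, 0.001]
ft_force: [-0.3, -0.6, -0.5]
width: 1.002
grip_force: 0.0
```

Call:
move_arm --rows '[[[0, 0, 0], -1], [[0, 0, 0], -1], [[0, 0, 0], -1], [[0, 0, 0], -1], [[0, 0, 0], -1]]'

```text
clock: 3.18
tcp_pos: [0.4355, 0.1806, 0.2913]
eef_rot: [0.0, 0.91, 0.415, -0.0]
ft_force: [0.5, -0.4, 0.9]
width: 1.001
grip_force: 0.0
```

Call:
move_arm --rows '[[[0, 0, 0], -1], [[0, 0, 0], -1], [[0, 0, 0], -1], [[0, 0, 0], -1], [[0, 0, 0], -1]]'

```text
clock: 3.6
tcp_pos: [0.4356, 0.1804, 0.2913]
eef_rot: [0.0, 0.779, 0.627, -0.0]
ft_force: [-0.1, 0.2, 0.4]
width: 1.001
grip_force: 0.0
```

Call:
move_arm --rows '[[[0, 0, 0], -1], [[0, 0, 0], -1], [[0, 0, 0], -0.1], [[0, 0, 0], 0], [[0, 0, 0], 0]]'

```text
clock: 4.02
tcp_pos: [0.4356, 0.1806, 0.2913]
eef_rot: [0.0, 0.711, 0.703, -0.0]
ft_force: [-0.3, 0.1, 0.3]
width: 1.002
grip_force: 0.0
```

```bash
cat > w.py <<'E'
from h import *
import sys
np.set_printoptions(precision=4,suppress=True)
s=manip.get_state(); print(np.round(s["clock"],2),s["tcp_pos"],s["joint_positions"]); print(quat(s["eef_rot"]).as_matrix())
c=cam("wrist"); p,d=manip.capture("wrist"); cv2.imwrite(f"pics/{sys.argv[1]}.png",p[:,:,::-1]); print("cam",c[2],c[3][:,2])
for l in sys.argv[2:]:
    for q in manip.place_of("wrist",l)[:2]:
        r=q["position"]; i,j=np.clip(np.round(r).astype(int),0,[419,559]); z=np.median(d[max(i-2,0):i+3,max(j-2,0):j+3])
        print(l,np.round(r,1),round(q["p"],2),"depthpt",at_depth(c,r,z))
        for zz in {"bar_ball":[.107],"socket_mouth":[.145],"shaft_axis":[.095],"bar_tip":[.015],"socket_floor":[.111],"drive":[0],"tool_block":[0]}.get(l,[0]): print("   at z",zz,at_z(c,r,zz))
E
python3 w.py w0 bar_ball socket_mouth shaft_axis tool_block drive objective_case coverslips dropper_bottle
```

```text
4.02 [0.4356 0.1806 0.2913] [ 0.2362  0.144  -0.2759  1.1509 -0.      1.8192]
[[ 0.0122  0.9999  0.    ]
 [ 0.9999 -0.0122 -0.    ]
 [-0.      0.     -1.    ]]
cam [0.4364 0.2611 0.4346] [-0.0049 -0.3114 -0.9503]
socket_mouth [332.9 379.3] 0.91 depthpt [0.5306 0.031  0.1382]
   at z 0.145 [0.5284 0.0363 0.145 ]
shaft_axis [305.1 366.7] 0.92 depthpt [0.5225 0.0471 0.1132]
   at z 0.095 [0.5274 0.0349 0.095 ]
drive [271.4 435.2] 0.85 depthpt [0.5941 0.0825 0.1056]
   at z 0 [0.6448 0.0251 0.    ]
coverslips [388.6 293. ] 0.53 depthpt [ 0.4452 -0.1526  0.0265]
   at z 0 [ 0.4458 -0.1794  0.    ]
dropper_bottle [304.4 268. ] 0.96 depthpt [ 0.4119 -0.0075  0.0275]
   at z 0 [ 0.4102 -0.0256  0.    ]
```

View pics/w0.png

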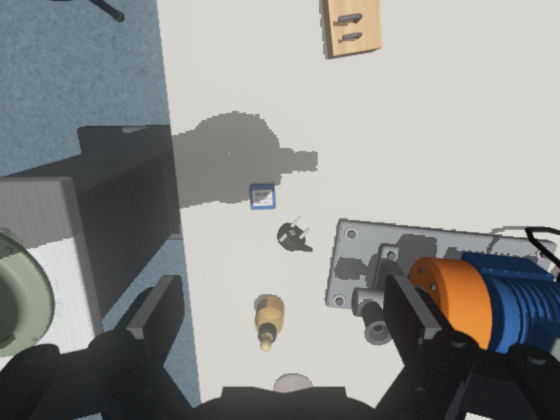

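The wrist picture shows the socket mouth at (333,379), plumb over the shaft. It also shows the dropper bottle at (320,268), the case at (235,293), the box at (196,262) and the block at the top. I'll move over the ball.

Call:
move_arm --rows '[[[0.96, 0.34, 0], 0], [[0.96, 0.34, 0], 0], [[0.96, 0.34, 0], 0], [[0.96, 0.34, 0], 0], [[0.96, 0.34, 0], 0]]'

```text
clock: 4.88
tcp_pos: [0.506, 0.3739, 0.2913]
eef_rot: [0.0, 0.711, 0.703, 0.0]
ft_force: [1.0, -0.9, 0.3]
width: 0.996
grip_force: 0.0
```

Call:
move_arm --rows '[[[0, 0, 0.5], 0], [[0, 0, 0.5], 0], [[0, 0, 0], 0]]'

```text
clock: 5.13
tcp_pos: [0.5036, 0.3718, 0.2465]
eef_rot: [-0.001, 0.71, 0.704, -0.004]
ft_force: [-1.1, -0.3, -0.3]
width: 1.0
grip_force: 0.0
```

```bash
python3 w.py w1 bar_ball bar_tip tool_block turning_bar
```

```text
5.13 [0.5036 0.3718 0.2465] [ 0.5181  0.4672  0.06    1.171  -0.0001  2.0978]
[[ 0.0089  0.9999 -0.0064]
 [ 1.     -0.0089 -0.0037]
 [-0.0038 -0.0063 -1.    ]]
cam [0.5051 0.4528 0.3896] [-0.0099 -0.3149 -0.9491]
bar_ball [198.5 283.3] 0.94 depthpt [0.5023 0.3718 0.1173]
   at z 0.107 [0.5022 0.3688 0.107 ]
bar_ball [ 57.4 369. ] 0.68 depthpt [0.5793 0.483  0.0512]
   at z 0.107 [0.567 0.478 0.107]
tool_block [172.5 285.3] 0.91 depthpt [0.5038 0.3779 0.0459]
   at z 0 [0.5036 0.3679 0.    ]
tool_block [405.8 385.6] 0.68 depthpt [0.5259 0.3894 0.332 ]
   at z 0 [0.646  0.0239 0.    ]
turning_bar [175.4 282. ] 0.64 depthpt [0.5005 0.375  0.0461]
   at z 0 [0.4998 0.3645 0.    ]
```

View pics/w1.png

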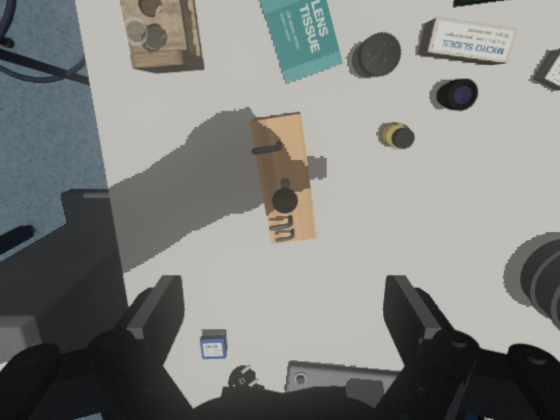

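The ball is at (200,284), at x 0.502, y 0.369, which agrees with the first fix. I'll go down and grip it.

Call:
move_arm --rows '[[[-0.07, -0.1, 0.8], 0], [[0, 0, 0.8], 0], [[0, 0, 0.8], 0], [[0, 0, 0.8], 0], [[0, 0, 0.5], 0]]'

```text
clock: 5.8
tcp_pos: [0.501, 0.3684, 0.1018]
eef_rot: [-0.0, 0.711, 0.703, -0.0]
ft_force: [-0.2, -0.2, 0.0]
width: 0.999
grip_force: 0.0
```

Call:
move_arm --rows '[[[0, 0, 0.2], 0], [[0, 0, 0.2], 0], [[0, 0, 0], 0], [[0, 0, 0], 0]]'

```text
clock: 6.13
tcp_pos: [0.5026, 0.3697, 0.0888]
eef_rot: [0.0, 0.711, 0.703, 0.001]
ft_force: [0.5, 0.3, 0.1]
width: 1.002
grip_force: 0.0
```

```bash
python3 w.py w2 bar_ball
```

```text
6.13 [0.5026 0.3697 0.0888] [ 0.516   0.5789 -0.1779  0.8116  0.      2.097 ]
[[ 0.0102  0.9999  0.002 ]
 [ 0.9999 -0.0102  0.0012]
 [ 0.0012  0.002  -1.    ]]
cam [0.5029 0.45   0.2322] [-0.0025 -0.3103 -0.9506]
```

View pics/w2.png

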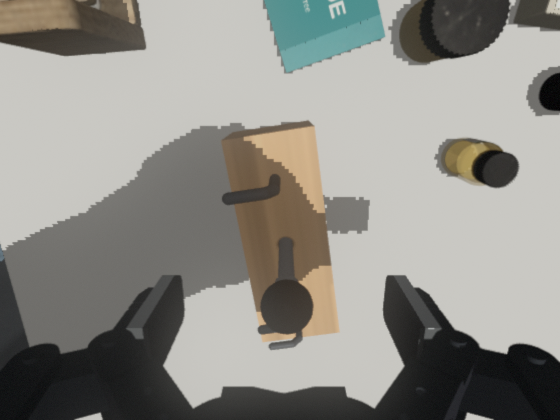

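The ball is at (306,287), centred between the fingers. Now I close and lift.

Call:
move_arm --rows '[[[0, 0, 0], 0], [[0, 0, 0], 0], [[0, 0, 0], 0], [[0, 0, 0], 0], [[0, 0, 0], 0]]' --claw 1

```text
clock: 6.65
tcp_pos: [0.5016, 0.3693, 0.0874]
eef_rot: [0.0, 0.711, 0.704, 0.0]
ft_force: [-0.6, -0.1, -0.8]
width: 0.298
grip_force: 0.2
```

Call:
move_arm --rows '[[[0, 0, 0], 0], [[0, 0, 0], 0], [[0, 0, 0], 0], [[0, 0, 0], 0], [[0, 0, 0], 0]]'

```text
clock: 7.07
tcp_pos: [0.5017, 0.3694, 0.0875]
eef_rot: [0.0, 0.711, 0.704, 0.0]
ft_force: [0.4, -0.9, 2.7]
width: 0.222
grip_force: 58.5
```

Call:
move_arm --rows '[[[0, 0, -0.3], 0], [[0, 0, -0.7], 0], [[0, 0, -0.7], 0], [[0, 0, -0.7], 0], [[0, 0, -0.7], 0]]'

```text
clock: 7.48
tcp_pos: [0.5011, 0.369, 0.213]
eef_rot: [-0.0, 0.711, 0.704, -0.0]
ft_force: [-0.4, -0.0, -0.1]
width: 0.222
grip_force: 58.6
```

Call:
move_arm --rows '[[[0, 0, -0.7], 0], [[0, 0, -0.7], 0], [[0, 0, -0.7], 0], [[0, 0, 0], 0], [[0, 0, 0], 0]]'

```text
clock: 7.9
tcp_pos: [0.5022, 0.3697, 0.2978]
eef_rot: [0.001, 0.711, 0.704, 0.002]
ft_force: [0.0, 0.1, 0.4]
width: 0.221
grip_force: 58.6
```

```bash
python3 w.py w3 bar_ball bar_tip turning_bar; python3 -c "
from h import *
for n in('scene','top'):
    manip.capture(n);c=cam(n)
    for l in('bar_ball','bar_tip'):
        q=manip.place_of(n,l)
        print(n,l,q[0]['position'] if q else None, q and q[0]['p'], proj(c,manip.get_state()['tcp_pos']+[0,0,.019]))
"
```

```text
7.9 [0.5022 0.3697 0.2978] [0.5162 0.4346 0.1379 1.2702 0.     2.0969]
[[ 0.0099  0.9999  0.0034]
 [ 0.9999 -0.0099  0.002 ]
 [ 0.002   0.0034 -1.    ]]
cam [0.5024 0.4499 0.4413] [-0.001  -0.3095 -0.9509]
bar_ball [307.5 281.5] 0.93 depthpt [0.5012 0.3734 0.3269]
   at z 0.107 [0.4989 0.2262 0.107 ]
bar_tip [225.6 287.5] 0.91 depthpt [0.5047 0.372  0.2353]
   at z 0.015 [0.5072 0.2887 0.015 ]
turning_bar [223.1 283.7] 0.6 depthpt [0.5023 0.3722 0.2311]
   at z 0 [0.5022 0.2867 0.    ]
scene bar_ball [198.9, 212.2] 0.68 [200.82294435 213.27435562]
scene bar_tip [234.6, 218.9] 0.7 [200.72779849 213.18284232]
top bar_ball [215.4, 176.1] 0.53 [215.17311984 174.67906533]
top bar_tip [218.3, 182.7] 0.35 [215.13879331 174.633653  ]
```

View pics/w3.png

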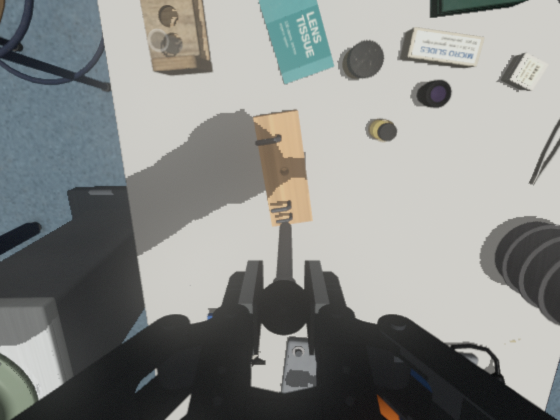

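The bar hangs plumb from the ball at (307,283), with its tip at (226,287). Now I move beside the socket to measure it.

Call:
move_arm --rows '[[[-0.9, -0.25, 0], 0], [[-0.95, -0.25, 0], 0], [[-0.95, -0.25, 0], 0], [[-0.95, -0.25, 0], 0], [[-0.95, -0.25, 0], 0]]'

```text
clock: 8.82
tcp_pos: [0.4488, 0.1803, 0.2951]
eef_rot: [0.0, 0.71, 0.704, -0.0]
ft_force: [0.1, -0.6, 0.3]
width: 0.221
grip_force: 58.7
```

Call:
move_arm --rows '[[[-0.95, -0.25, 0], 0], [[-0.8, -0.2, 0], 0], [[-0.5, 0, 0], 0], [[0, 0, 0], 0], [[0, 0, 0], 0]]'

```text
clock: 9.23
tcp_pos: [0.4309, 0.0913, 0.2955]
eef_rot: [0.0, 0.711, 0.703, 0.0]
ft_force: [0.0, 0.9, -0.6]
width: 0.219
grip_force: 58.7
```

```bash
python3 w.py w4 socket_mouth shaft_axis drive bar_tip bar_ball socket_floor
```

```text
9.23 [0.4309 0.0913 0.2955] [ 0.0405  0.0812 -0.337   1.1518  0.0004  1.6238]
[[ 0.0125  0.9999  0.0007]
 [ 0.9999 -0.0125  0.0004]
 [ 0.0004  0.0007 -1.    ]]
cam [0.4316 0.1717 0.4389] [-0.0044 -0.311  -0.9504]
socket_mouth [249.4 389.4] 0.69 depthpt [0.5306 0.0314 0.1364]
   at z 0.145 [0.5277 0.0354 0.145 ]
shaft_axis [228.8 374.9] 0.91 depthpt [0.5205 0.0453 0.1178]
   at z 0.095 [0.5268 0.0363 0.095 ]
drive [213.7 446.3] 0.57 depthpt [0.5895 0.0597 0.1164]
   at z 0 [0.6465 0.0193 0.    ]
drive [121.1 263.6] 0.41 depthpt [0.408  0.1437 0.0219]
   at z 0 [0.4068 0.1422 0.    ]
bar_tip [246.8 284.8] 0.98 depthpt [0.4313 0.0811 0.2379]
   at z 0.015 [ 0.431  -0.0195  0.015 ]
bar_ball [236.1 380. ] 0.7 depthpt [0.5209 0.0448 0.1355]
   at z 0.107 [0.5293 0.0329 0.107 ]
bar_ball [304.8 281. ] 0.56 depthpt [0.4297 0.0958 0.3242]
   at z 0.107 [ 0.4261 -0.0477  0.107 ]
socket_floor [233.8 381.9] 0.79 depthpt [0.5228 0.0467 0.1346]
   at z 0.111 [0.5298 0.0371 0.111 ]
```

View pics/w4.png

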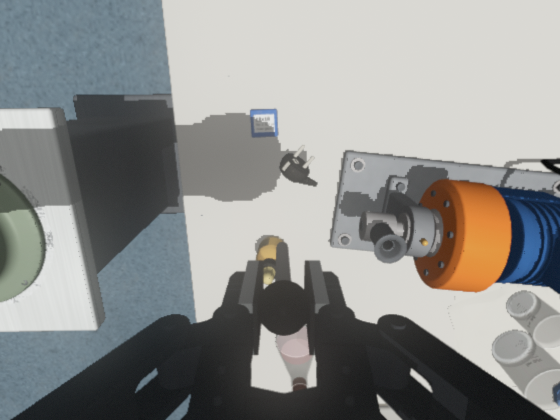

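The picture shows the socket mouth rim at about (244,390), upright in front of the bearing. The bar tip is at (247,285). I'll check the wrist camera's bias against the known tip and ball, and refine the mouth.

Run:
```python
from h import *
np.set_printoptions(precision=4,suppress=True)
s=manip.get_state(); c=cam("wrist"); p,d=manip.capture("wrist"); t=s["tcp_pos"]; print(s["clock"],t)
for l,z in(("bar_tip",t[2]-.073),("bar_ball",t[2]+.019),("socket_mouth",.145),("shaft_axis",.095),("drive",0)):
    for q in manip.place_of("wrist",l)[:2]: print(l,q["position"],q["p"],at_z(c,q["position"],z))
sp,sd=manip.capture("scene"); cs=cam("scene")
for l,z in(("bar_tip",t[2]-.073),("bar_ball",t[2]+.019),("socket_mouth",.145),("shaft_axis",.095),("drive",0)):
    for q in manip.place_of("scene",l)[:1]: print("scene",l,q["position"],q["p"],at_z(cs,q["position"],z))
a=cv2.resize(p[205:280,350:430],None,fx=6,fy=6,interpolation=cv2.INTER_CUBIC)
b=cv2.resize(sp[165:215,265:315],None,fx=6,fy=6,interpolation=cv2.INTER_CUBIC)
o=np.zeros((450,790,3),np.uint8);o[:,:480]=a;o[:300,485:785]=b;cv2.imwrite("pics/z4.png",o[:,:,::-1])
print("mouth proj",proj(c,[.528,.0355,.145]),proj(cs,[.528,.0355,.145]))
# base plate axis from yaw: fit grey plate edge via depth points near z=.014
m=manip.masks_of("wrist","drive")[0]["pixels"]
ii,jj=np.nonzero(m&(d>0)); P=np.array([at_depth(c,(i,j),d[i,j]) for i,j in zip(ii[::3],jj[::3])])
k=P[np.abs(P[:,2]-.014)<.004]; print(len(k),k.min(0),k.max(0)); np.save("plate",k)
print(cv2.minAreaRect((k[:,:2]*1000).astype(np.float32)))
```

```text
9.5833 [0.4308 0.0927 0.2951]
bar_tip [223.7, 282.3] 0.78 [0.4296 0.0923 0.2221]
bar_tip [214.2, 445.3] 0.61 [0.5367 0.0982 0.2221]
bar_ball [306.0, 281.4] 0.86 [0.4296 0.0904 0.3141]
socket_mouth [250.9, 389.6] 0.88 [0.5279 0.036  0.145 ]
shaft_axis [229.9, 376.8] 0.64 [0.5287 0.037  0.095 ]
drive [212.0, 447.0] 0.61 [0.6466 0.0242 0.    ]
scene bar_tip [181.8, 321.9] 0.45 [0.4257 0.088  0.2221]
scene bar_ball [150.0, 321.6] 0.51 [0.4283 0.0971 0.3141]
scene socket_mouth [148.4, 323.2] 0.37 [ 0.5554 -0.1343  0.145 ]
scene shaft_axis [196.8, 297.4] 0.63 [0.5241 0.0363 0.095 ]
scene drive [149.7, 323.8] 0.72 [ 0.658  -0.3207  0.    ]
mouth proj [251.3497 389.7186] [181.0178 297.0974]
2461 [ 0.4914 -0.0265  0.01  ] [0.7789 0.1057 0.0176]
((636.210693359375, 33.79409408569336), (129.9891815185547, 283.5450134277344), 86.86805725097656)
```

View pics/z4.png

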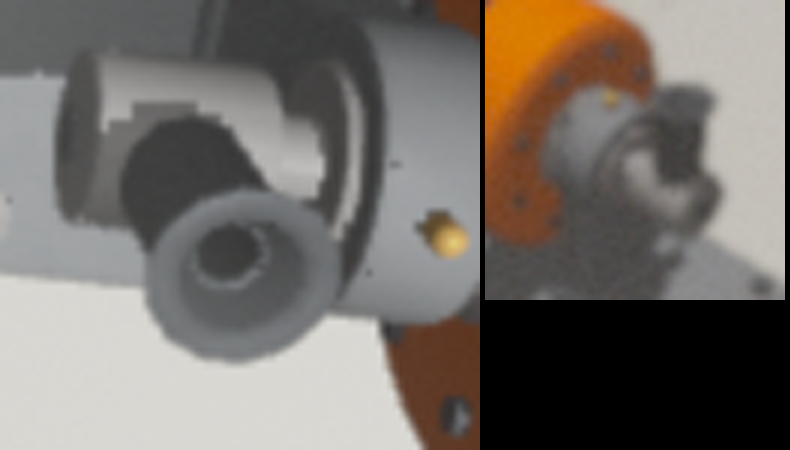

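The rim centre is at about (251,391), and the mouth is at (0.5285, 0.036) in the same camera frame where the tip reads (0.4296, 0.0923). I'll check the drive's yaw from the plate edges.

Run:
```python
from h import *
k=np.load("plate.npy")
# long +y edge: max y per x bin ; front edge: min x per y bin
def fit(a,b,f,bins):
    X=[];Y=[]
    for lo in bins:
        s=k[(k[:,a]>=lo)&(k[:,a]<lo+.01)]
        if len(s)>3: X.append(s[:,a].mean());Y.append(f(s[:,b]))
    X,Y=np.array(X),np.array(Y)
    for _ in range(3):
        g=np.polyfit(X,Y,1);r=np.abs(Y-np.polyval(g,X));X,Y=X[r<max(.002,r.mean()*1.5)],Y[r<max(.002,r.mean()*1.5)]
    return g,len(X)
print("long",fit(0,1,np.max,np.arange(.5,.77,.01)))
print("front",fit(1,0,np.min,np.arange(-.02,.1,.01)))
print("right",fit(0,1,np.min,np.arange(.5,.77,.01)))
```

```text
long (array([-0.12092472,  0.16742619]), 23)
front (array([0.12583721, 0.49354416]), 12)
right (array([ 0.08723892, -0.00308807]), 14)
```

The long and front edges agree with the network's vector: the drive's yaw is about -0.123. I'll turn the tool so it closes along the shaft and move over the socket.

Call:
move_arm --rows '[[[0, 0, 0], 0.6], [[0, 0, 0], 0.5], [[-0.27, 0.65, 0], 0], [[-0.27, 0.65, 0], 0], [[-0.27, 0.65, 0], 0]]'

```text
clock: 10.65
tcp_pos: [0.5051, 0.05, 0.2956]
eef_rot: [0.0, 0.748, 0.664, 0.0]
ft_force: [0.7, 0.7, -0.4]
width: 0.218
grip_force: 58.7
```

Call:
move_arm --rows '[[[-0.27, 0.65, 0], 0], [[0, 0, 0.2], 0], [[0, 0, 0.2], 0], [[0, 0, 0.2], 0], [[0, 0, 0], 0]]'

```text
clock: 11.07
tcp_pos: [0.5267, 0.0372, 0.2691]
eef_rot: [-0.002, 0.748, 0.664, -0.001]
ft_force: [-1.3, -0.1, -0.5]
width: 0.222
grip_force: 58.7
```

Call:
move_arm --rows '[[[0, 0, 0], 0], [[0, 0, 0.2], 0], [[0, 0, 0.2], 0], [[0, 0, 0], 0], [[0, 0, 0], 0]]'

```text
clock: 11.48
tcp_pos: [0.5282, 0.0368, 0.2547]
eef_rot: [-0.0, 0.748, 0.664, -0.0]
ft_force: [-0.1, 1.0, -0.8]
width: 0.22
grip_force: 58.7
```

```bash
cat > chk.py <<'E'
from h import *
import sys
np.set_printoptions(precision=4,suppress=True)
s=manip.get_state(); t=s["tcp_pos"]; print(s["clock"],t,s["ft_force"],"tip z",t[2]-.073)
Q={}
for n in("wrist","scene"):
    c=cam(n); p,d=manip.capture(n); Q[n]=p
    for l,z in(("bar_tip",t[2]-.073),("bar_ball",t[2]+.019),("socket_mouth",.145)):
        for q in manip.place_of(n,l)[:1]: print(n,l,np.round(q["position"],1),round(q["p"],2),at_z(c,q["position"],z), "pred",proj(c,[t[0],t[1],z]))
a=cv2.resize(Q["wrist"][150:350,200:380],None,fx=2.2,fy=2.2)
b=cv2.resize(Q["scene"][130:220,255:345],None,fx=4.4,fy=4.4,interpolation=cv2.INTER_CUBIC)
o=np.zeros((440,800,3),np.uint8);o[:a.shape[0],:a.shape[1]]=a;o[:b.shape[0],402:402+b.shape[1]]=b
cv2.imwrite(f"pics/{sys.argv[1]}.png",o[:,:,::-1])
E
python3 chk.py c1
```

```text
11.4833 [0.5282 0.0368 0.2547] [-0.0971  0.9509 -0.7663] tip z 0.18174890432795016
wrist bar_tip [228.8 284.2] 0.67 [0.5277 0.0327 0.1817] pred [223.0232 284.1721]
scene bar_tip [171.4 295.8] 0.51 [0.527  0.0452 0.1817] pred [169.6636 297.2953]
scene bar_ball [138.  298.6] 0.47 [0.5304 0.0342 0.2737] pred [138.7574 298.7601]
scene socket_mouth [182.2 298.3] 0.75 [0.5227 0.0377 0.145 ] pred [181.2335 296.7422]
```

View pics/c1.png

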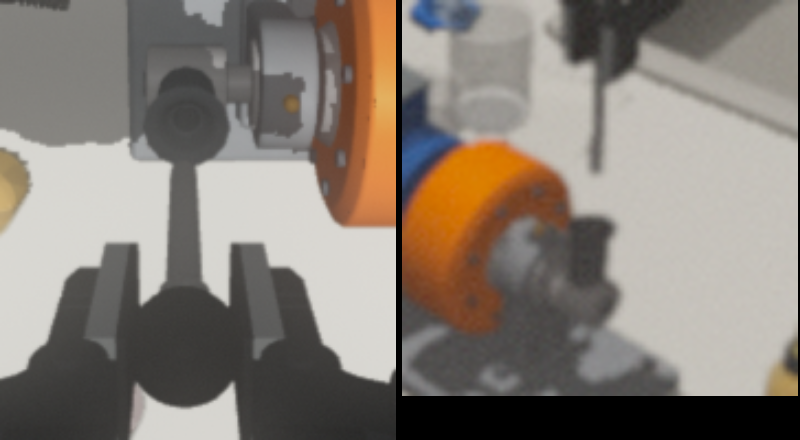

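```bash
python3 -c "
from h import *
c=cam('wrist');cs=cam('scene')
print(at_z(c,(206.8,284.5),.145),at_z(c,(224,283.5),.1817),at_z(cs,(181.1,298.2),.145),at_z(cs,(169.1,299.1),.1817)); print(proj(c,[.5282,.0368,.145]))"
```

```text
[0.52927306 0.03586407 0.145     ] [0.52849657 0.0356524  0.1817    ] [0.52554348 0.03406201 0.145     ] [0.52598812 0.0319762  0.1817    ]
[205.80377155 282.96422999]
```

The bar tip is over the mouth to within about 1–2 mm in both views. Next I lower it in, checking the force.

Call:
move_arm --rows '[[[0, 0, 0.25], 0], [[0, 0, 0.25], 0], [[0, 0, 0.25], 0], [[0, 0, 0.25], 0], [[0, 0, 0.1], 0]]'

```text
clock: 12.3
tcp_pos: [0.5275, 0.0367, 0.2088]
eef_rot: [-0.001, 0.748, 0.663, -0.001]
ft_force: [-0.2, -0.1, -0.3]
width: 0.223
grip_force: 58.7
```

Call:
move_arm --rows '[[[0, 0, 0.1], 0], [[0, 0, 0.1], 0], [[0, 0, 0.1], 0], [[0, 0, 0.1], 0], [[0, 0, 0], 0]]'

```text
clock: 12.72
tcp_pos: [0.5285, 0.0366, 0.1946]
eef_rot: [-0.0, 0.748, 0.663, -0.0]
ft_force: [-0.8, 0.2, -0.3]
width: 0.218
grip_force: 58.7
```

Call:
move_arm --rows '[[[0, 0, 0.1], 0], [[0, 0, 0.08], 0], [[0, 0, 0.05], 0], [[0, 0, 0], 0], [[0, 0, 0], 0]]'

```text
clock: 13.13
tcp_pos: [0.5288, 0.0366, 0.186]
eef_rot: [-0.0, 0.748, 0.663, -0.0]
ft_force: [-0.4, 0.0, -1.1]
width: 0.221
grip_force: 58.7
```

Call:
move_arm --rows '[[[0, 0, 0.05], 0], [[0, 0, 0.02], 0], [[0, 0, 0], 0], [[0, 0, 0], 0]]'

```text
clock: 13.47
tcp_pos: [0.529, 0.0366, 0.1835]
eef_rot: [0.0, 0.748, 0.663, 0.0]
ft_force: [0.4, -0.5, 1.0]
width: 0.22
grip_force: 58.8
```

Call:
move_arm --rows '[[[0, 0, 0.05], 0], [[0, 0, 0], 0], [[0, 0, 0], 0]]'

```text
clock: 13.72
tcp_pos: [0.5304, 0.0363, 0.1831]
eef_rot: [0.002, 0.748, 0.663, 0.001]
ft_force: [-0.1, -1.3, 10.1]
width: 0.224
grip_force: 59.5
```

Call:
move_arm --rows '[[[0, 0, 0.05], 0], [[0, 0, 0], 0], [[0, 0, 0], 0]]'

```text
clock: 13.97
tcp_pos: [0.5319, 0.0361, 0.1828]
eef_rot: [0.003, 0.748, 0.663, 0.002]
ft_force: [-0.9, -2.1, 16.8]
width: 0.217
grip_force: 60.1
```

The bar bottomed at TCP z≈0.1835, as expected (0.184), so it is home and the push steps show about 8 N/mm. I'll ease off 1 mm and swing left along the 108 mm arc, logging the force.

Call:
move_arm --rows '[[[0, 0, -0.025], 0], [[0.16, 0, 0.005], 0], [[0.16, 0, 0.015], 0]]'

```text
clock: 14.22
tcp_pos: [0.5328, 0.0476, 0.1826]
eef_rot: [0.004, 0.749, 0.663, 0.001]
ft_force: [-1.2, -3.3, 17.5]
width: 0.219
grip_force: 60.1
```

Call:
move_arm --rows '[[[0.16, 0, 0.024], 0]]'

```text
clock: 14.3
tcp_pos: [0.5338, 0.0545, 0.1819]
eef_rot: [0.003, 0.749, 0.663, 0.002]
ft_force: [-1.2, -3.4, 17.8]
width: 0.223
grip_force: 60.1
```

Call:
move_arm --rows '[[[0.158, 0, 0.034], 0]]'

```text
clock: 14.38
tcp_pos: [0.5347, 0.0613, 0.1807]
eef_rot: [0.003, 0.748, 0.663, 0.002]
ft_force: [-1.8, -1.5, 18.0]
width: 0.221
grip_force: 60.2
```

Call:
move_arm --rows '[[[0.156, 0, 0.043], 0]]'

```text
clock: 14.47
tcp_pos: [0.5356, 0.0679, 0.1792]
eef_rot: [0.003, 0.748, 0.663, 0.003]
ft_force: [-2.4, -0.3, 19.1]
width: 0.22
grip_force: 60.2
```

Call:
move_arm --rows '[[[0.153, 0, 0.032], 0]]'

```text
clock: 14.55
tcp_pos: [0.536, 0.0741, 0.1774]
eef_rot: [0.003, 0.748, 0.663, 0.002]
ft_force: [-1.3, -1.9, 12.7]
width: 0.221
grip_force: 59.8
```

Call:
move_arm --rows '[[[0.15, 0, 0.042], 0]]'

```text
clock: 14.63
tcp_pos: [0.5364, 0.08, 0.1753]
eef_rot: [0.002, 0.748, 0.663, 0.002]
ft_force: [-0.3, -3.5, 11.4]
width: 0.22
grip_force: 59.6
```

Call:
move_arm --rows '[[[0.146, 0, 0.07], 0]]'

```text
clock: 14.72
tcp_pos: [0.5372, 0.0861, 0.1726]
eef_rot: [0.002, 0.748, 0.663, 0.002]
ft_force: [-1.0, 0.1, 14.0]
width: 0.224
grip_force: 59.8
```

Call:
move_arm --rows '[[[0.141, 0, 0.08], 0]]'

```text
clock: 14.8
tcp_pos: [0.538, 0.0922, 0.1694]
eef_rot: [0.002, 0.748, 0.663, 0.003]
ft_force: [-1.5, 0.6, 14.9]
width: 0.217
grip_force: 59.9
```

Call:
move_arm --rows '[[[0.136, 0, 0.087], 0]]'

```text
clock: 14.88
tcp_pos: [0.5387, 0.0979, 0.1659]
eef_rot: [0.002, 0.748, 0.664, 0.003]
ft_force: [-1.6, 2.0, 14.4]
width: 0.22
grip_force: 59.9
```

Call:
move_arm --rows '[[[0.131, 0, 0.095], 0]]'

```text
clock: 14.97
tcp_pos: [0.5394, 0.1034, 0.1621]
eef_rot: [0.001, 0.748, 0.664, 0.003]
ft_force: [-0.9, 2.7, 14.9]
width: 0.22
grip_force: 59.9
```

Call:
move_arm --rows '[[[0.084, 0, 0.068], 0]]'

```text
clock: 15.05
tcp_pos: [0.5397, 0.1073, 0.1592]
eef_rot: [0.001, 0.748, 0.664, 0.003]
ft_force: [0.2, 2.6, 14.5]
width: 0.219
grip_force: 59.9
```

Call:
move_arm --rows '[[[0, 0, 0], 0]]'

```text
clock: 15.13
tcp_pos: [0.5395, 0.1078, 0.1588]
eef_rot: [0.0, 0.748, 0.664, 0.004]
ft_force: [0.2, 4.8, 12.4]
width: 0.223
grip_force: 59.7
```

The left swing is past 0.7 rad. I'll log these readings and sweep right.

Call:
move_arm --rows '[[[-0.084, 0, -0.08], 0]]'

```text
clock: 15.22
tcp_pos: [0.5387, 0.1048, 0.1614]
eef_rot: [-0.0, 0.748, 0.664, 0.003]
ft_force: [0.4, 6.3, 6.9]
width: 0.22
grip_force: 59.3
```

Call:
move_arm --rows '[[[-0.131, 0, -0.1], 0]]'

```text
clock: 15.3
tcp_pos: [0.5379, 0.0995, 0.1654]
eef_rot: [-0.0, 0.748, 0.664, 0.003]
ft_force: [0.9, 5.4, 5.9]
width: 0.22
grip_force: 59.2
```

Call:
move_arm --rows '[[[-0.136, 0, -0.087], 0]]'

```text
clock: 15.38
tcp_pos: [0.5372, 0.0936, 0.169]
eef_rot: [-0.0, 0.748, 0.664, 0.003]
ft_force: [0.9, 5.7, 7.2]
width: 0.218
grip_force: 59.3
```

Call:
move_arm --rows '[[[-0.141, 0, -0.08], 0]]'

```text
clock: 15.47
tcp_pos: [0.5366, 0.0875, 0.1723]
eef_rot: [0.0, 0.748, 0.664, 0.003]
ft_force: [0.5, 3.9, 7.0]
width: 0.223
grip_force: 59.3
```

Call:
move_arm --rows '[[[-0.146, 0, -0.07], 0]]'

```text
clock: 15.55
tcp_pos: [0.5358, 0.0815, 0.175]
eef_rot: [0.0, 0.748, 0.664, 0.003]
ft_force: [0.2, 4.1, 5.9]
width: 0.222
grip_force: 59.3
```

Call:
move_arm --rows '[[[-0.15, 0, -0.062], 0]]'

```text
clock: 15.63
tcp_pos: [0.535, 0.0753, 0.1774]
eef_rot: [0.0, 0.748, 0.664, 0.002]
ft_force: [0.2, 3.0, 5.2]
width: 0.22
grip_force: 59.2
```

Call:
move_arm --rows '[[[-0.153, 0, -0.052], 0]]'

```text
clock: 15.72
tcp_pos: [0.5341, 0.069, 0.1794]
eef_rot: [0.0, 0.748, 0.664, 0.002]
ft_force: [0.6, 2.8, 6.2]
width: 0.219
grip_force: 59.2
```

Call:
move_arm --rows '[[[-0.156, 0, -0.043], 0]]'

```text
clock: 15.8
tcp_pos: [0.5333, 0.0626, 0.181]
eef_rot: [0.0, 0.748, 0.664, 0.002]
ft_force: [0.2, 1.7, 5.4]
width: 0.218
grip_force: 59.1
```

Call:
move_arm --rows '[[[-0.158, 0, -0.034], 0]]'

```text
clock: 15.88
tcp_pos: [0.5324, 0.0562, 0.1822]
eef_rot: [0.001, 0.748, 0.664, 0.002]
ft_force: [0.2, 2.1, 5.4]
width: 0.221
grip_force: 59.1
```

Call:
move_arm --rows '[[[-0.16, 0, -0.024], 0]]'

```text
clock: 15.97
tcp_pos: [0.5314, 0.0497, 0.183]
eef_rot: [0.0, 0.748, 0.664, 0.002]
ft_force: [-0.1, 1.8, 3.8]
width: 0.22
grip_force: 59.0
```

Call:
move_arm --rows '[[[-0.16, 0, -0.015], 0]]'

```text
clock: 16.05
tcp_pos: [0.5305, 0.0432, 0.1834]
eef_rot: [0.0, 0.748, 0.664, 0.001]
ft_force: [0.6, 1.6, 4.7]
width: 0.22
grip_force: 59.1
```

Call:
move_arm --rows '[[[-0.16, 0, -0.005], 0]]'

```text
clock: 16.13
tcp_pos: [0.5295, 0.0365, 0.1833]
eef_rot: [0.0, 0.748, 0.664, 0.001]
ft_force: [-0.1, 1.6, 3.7]
width: 0.219
grip_force: 59.1
```

Call:
move_arm --rows '[[[-0.16, 0, 0.01], 0]]'

```text
clock: 16.22
tcp_pos: [0.5287, 0.0299, 0.1829]
eef_rot: [0.0, 0.748, 0.663, 0.001]
ft_force: [0.7, 0.3, 5.4]
width: 0.22
grip_force: 59.2
```

Call:
move_arm --rows '[[[-0.16, 0, 0.018], 0]]'

```text
clock: 16.3
tcp_pos: [0.5279, 0.0235, 0.182]
eef_rot: [0.0, 0.748, 0.663, 0.001]
ft_force: [0.3, 1.3, 4.8]
width: 0.221
grip_force: 59.1
```

Call:
move_arm --rows '[[[-0.16, 0, 0.026], 0]]'

```text
clock: 16.38
tcp_pos: [0.527, 0.0171, 0.1808]
eef_rot: [0.0, 0.748, 0.663, 0.001]
ft_force: [0.3, 1.9, 3.9]
width: 0.218
grip_force: 59.0
```

Call:
move_arm --rows '[[[-0.158, 0, 0.034], 0]]'

```text
clock: 16.47
tcp_pos: [0.526, 0.0108, 0.1793]
eef_rot: [0.0, 0.748, 0.663, 0.0]
ft_force: [-0.2, 1.6, 4.2]
width: 0.217
grip_force: 59.0
```

Call:
move_arm --rows '[[[-0.156, 0, 0.043], 0]]'

```text
clock: 16.55
tcp_pos: [0.5251, 0.0046, 0.1773]
eef_rot: [-0.0, 0.748, 0.663, 0.0]
ft_force: [0.5, 2.2, 2.9]
width: 0.22
grip_force: 58.9
```

Call:
move_arm --rows '[[[-0.153, 0, 0.052], 0]]'

```text
clock: 16.63
tcp_pos: [0.5241, -0.0014, 0.1749]
eef_rot: [-0.0, 0.748, 0.663, 0.0]
ft_force: [0.4, 3.4, 1.9]
width: 0.22
grip_force: 58.9
```

Call:
move_arm --rows '[[[-0.15, 0, 0.062], 0]]'

```text
clock: 16.72
tcp_pos: [0.5233, -0.0072, 0.1723]
eef_rot: [-0.0, 0.748, 0.663, 0.0]
ft_force: [1.1, 2.5, 1.4]
width: 0.221
grip_force: 58.8
```

Call:
move_arm --rows '[[[-0.146, 0, 0.07], 0]]'

```text
clock: 16.8
tcp_pos: [0.5225, -0.0129, 0.1693]
eef_rot: [-0.001, 0.748, 0.663, 0.0]
ft_force: [0.7, 4.5, 0.1]
width: 0.22
grip_force: 58.7
```

Call:
move_arm --rows '[[[-0.141, 0, 0.08], 0]]'

```text
clock: 16.88
tcp_pos: [0.5217, -0.0183, 0.1659]
eef_rot: [-0.001, 0.748, 0.664, 0.0]
ft_force: [0.6, 5.2, -1.1]
width: 0.22
grip_force: 58.7
```

Call:
move_arm --rows '[[[-0.136, 0, 0.087], 0]]'

```text
clock: 16.97
tcp_pos: [0.521, -0.0235, 0.1623]
eef_rot: [-0.001, 0.748, 0.664, 0.0]
ft_force: [2.1, 5.8, -2.6]
width: 0.217
grip_force: 58.6
```

Call:
move_arm --rows '[[[-0.131, 0, 0.095], 0]]'

```text
clock: 17.05
tcp_pos: [0.5203, -0.0284, 0.1585]
eef_rot: [-0.001, 0.748, 0.664, 0.0]
ft_force: [1.6, 6.9, -1.7]
width: 0.222
grip_force: 58.6
```

Call:
move_arm --rows '[[[-0.084, 0, 0.068], 0]]'

```text
clock: 17.13
tcp_pos: [0.5197, -0.0317, 0.1555]
eef_rot: [-0.002, 0.748, 0.664, 0.0]
ft_force: [1.4, 7.4, -1.0]
width: 0.22
grip_force: 58.7
```

Call:
move_arm --rows '[[[0, 0, 0], 0]]'

```text
clock: 17.22
tcp_pos: [0.5194, -0.0321, 0.1552]
eef_rot: [-0.002, 0.748, 0.663, -0.0]
ft_force: [0.9, 5.8, -2.6]
width: 0.218
grip_force: 58.6
```

```bash
cat > fit.py <<'E'
import numpy as np
from scipy.optimize import least_squares
np.set_printoptions(precision=3,suppress=True)
D='''L .5328 .0476 .1826 -1.2 -3.3 17.5
L .5338 .0545 .1819 -1.2 -3.4 17.8
L .5347 .0613 .1807 -1.8 -1.5 18.0
L .5356 .0679 .1792 -2.4 -.3 19.1
L .536 .0741 .1774 -1.3 -1.9 12.7
L .5364 .08 .1753 -.3 -3.5 11.4
L .5372 .0861 .1726 -1 .1 14
L .538 .0922 .1694 -1.5 .6 14.9
L .5387 .0979 .1659 -1.6 2 14.4
L .5394 .1034 .1621 -.9 2.7 14.9
L .5397 .1073 .1592 .2 2.6 14.5
R .5379 .0995 .1654 .9 5.4 5.9
R .5372 .0936 .169 .9 5.7 7.2
R .5366 .0875 .1723 .5 3.9 7
R .5358 .0815 .175 .2 4.1 5.9
R .535 .0753 .1774 .2 3 5.2
R .5341 .069 .1794 .6 2.8 6.2
R .5333 .0626 .181 .2 1.7 5.4
R .5324 .0562 .1822 .2 2.1 5.4
R .5314 .0497 .183 -.1 1.8 3.8
R .5305 .0432 .1834 .6 1.6 4.7
R .5295 .0365 .1833 -.1 1.6 3.7
R .5287 .0299 .1829 .7 .3 5.4
R .5279 .0235 .182 .3 1.3 4.8
R .527 .0171 .1808 .3 1.9 3.9
R .526 .0108 .1793 -.2 1.6 4.2
R .5251 .0046 .1773 .5 2.2 2.9
R .5241 -.0014 .1749 .4 3.4 1.9
R .5233 -.0072 .1723 1.1 2.5 1.4
R .5225 -.0129 .1693 .7 4.5 .1
R .5217 -.0183 .1659 .6 5.2 -1.1
R .521 -.0235 .1623 2.1 5.8 -2.6
R .5203 -.0284 .1585 1.6 6.9 -1.7
R .5197 -.0317 .1555 1.4 7.4 -1'''
import os
if os.path.exists("more.txt"): D+="\n"+open("more.txt").read().strip()
rows=[l.split() for l in D.split("\n")]
sg=np.array([1. if r[0]=="L" else -1. for r in rows]); A=np.array([r[1:] for r in rows],float)
ty=np.array([.123,.992])
u=(A[:,:2]-[.5285,.0365])@ty; w=A[:,2]+.0195
g=least_squares(lambda p:np.hypot(u-p[0],w-p[1])-p[2],[0,.095,.108]).x; print("circle u0,z0,r",g*1000)
Fu=A[:,3:5]@ty; Fz=A[:,5]
for name,(u0,z0) in {"nominal":(0,.095),"circle":(g[0],g[1])}.items():
    a=u-u0;b=w-z0;th=np.arctan2(a,b)
    # force on tool is -(force on ball); torque about -x (positive toward +y): r_z*F_y - r_y*F_z
    T=-(Fu*b-Fz*a)
    T=T+.045*9.81*.07*np.sin(th)*0+.045*9.81*.070*np.sin(th)  # bar's own weight helps tipping outward
    def res(p): return T-(p[0]*sg+p[1]*np.sin(th-p[2])+p[3]*0)
    f=least_squares(res,[.36,.37,0,0][:4]); p=f.x
    print(name,"drag W th0",p[:3],"rms",np.std(f.fun)); 
    for k in(1,-1):
        m=sg==k; h=least_squares(lambda q:T[m]-(q[2]*k+q[0]*np.sin(th[m]-q[1])),[.37,0,.36]).x; print("  side",k,"W th0 drag",h)
    h=least_squares(lambda q:T-(.36*sg+q[0]*np.sin(th-q[1])),[.37,0]).x; print("  drag fixed",h)
print(np.c_[sg,th,T][::3])
E
python3 fit.py
```

```text
circle u0,z0,r [  3.582  94.451 108.325]
nominal drag W th0 [ 0.403  0.43  -0.507] rms 0.05433363303396754
  side 1 W th0 drag [ 1.067 -0.82  -0.252]
  side -1 W th0 drag [ 0.701 -1.055  0.773]
  drag fixed [ 0.469 -0.409]
circle drag W th0 [ 0.386  0.398 -0.481] rms 0.056647528827917376
  side 1 W th0 drag [ 1.255 -0.891 -0.497]
  side -1 W th0 drag [ 0.683 -1.104  0.781]
  drag fixed [ 0.423 -0.417]
[[ 1.     0.074  0.51 ]
 [ 1.     0.266  0.613]
 [ 1.     0.446  0.669]
 [ 1.     0.634  0.75 ]
 [-1.     0.522 -0.137]
 [-1.     0.335 -0.112]
 [-1.     0.152 -0.133]
 [-1.    -0.032 -0.184]
 [-1.    -0.214 -0.3  ]
 [-1.    -0.395 -0.433]
 [-1.    -0.574 -0.428]
 [-1.    -0.732 -0.553]]
```

A first fit puts the hanging angle near -0.45. I'll press the bar in a little and sweep back left over the same angles, so that drag cancels against the rightward pass.

Call:
move_arm --rows '[[[0.033, 0, 0.037], 0], [[0.123, 0, -0.105], 0]]'

```text
clock: 17.38
tcp_pos: [0.5206, -0.0279, 0.1587]
eef_rot: [0.001, 0.749, 0.663, -0.002]
ft_force: [0.7, -1.4, 2.3]
width: 0.223
grip_force: 58.9
```

Call:
move_arm --rows '[[[0.13, 0, -0.097], 0]]'

```text
clock: 17.47
tcp_pos: [0.5215, -0.0221, 0.1633]
eef_rot: [0.001, 0.749, 0.663, -0.001]
ft_force: [-0.1, -3.3, -3.3]
width: 0.22
grip_force: 58.7
```

Call:
move_arm --rows '[[[0.135, 0, -0.089], 0]]'

```text
clock: 17.55
tcp_pos: [0.5224, -0.0162, 0.1672]
eef_rot: [0.001, 0.748, 0.663, -0.001]
ft_force: [0.2, -2.5, -0.1]
width: 0.221
grip_force: 58.9
```

Call:
move_arm --rows '[[[0.14, 0, -0.081], 0]]'

```text
clock: 17.63
tcp_pos: [0.5232, -0.0103, 0.1707]
eef_rot: [0.001, 0.748, 0.663, -0.001]
ft_force: [-0.6, -4.5, 0.2]
width: 0.219
grip_force: 58.9
```

Call:
move_arm --rows '[[[0.145, 0, -0.073], 0]]'

```text
clock: 17.72
tcp_pos: [0.524, -0.0042, 0.1737]
eef_rot: [0.001, 0.748, 0.663, -0.0]
ft_force: [-0.3, -3.9, 0.3]
width: 0.224
grip_force: 58.9
```

Call:
move_arm --rows '[[[0.149, 0, -0.064], 0]]'

```text
clock: 17.8
tcp_pos: [0.5248, 0.0018, 0.1762]
eef_rot: [0.001, 0.748, 0.663, -0.0]
ft_force: [-0.1, -3.9, -0.3]
width: 0.221
grip_force: 58.9
```

Call:
move_arm --rows '[[[0.152, 0, -0.055], 0]]'

```text
clock: 17.88
tcp_pos: [0.5255, 0.008, 0.1784]
eef_rot: [0.001, 0.748, 0.663, -0.0]
ft_force: [-0.5, -4.4, 1.5]
width: 0.222
grip_force: 59.0
```

Call:
move_arm --rows '[[[0.155, 0, -0.046], 0]]'

```text
clock: 17.97
tcp_pos: [0.5263, 0.0143, 0.1802]
eef_rot: [0.0, 0.748, 0.663, -0.0]
ft_force: [-0.7, -5.1, 1.3]
width: 0.218
grip_force: 59.0
```

Call:
move_arm --rows '[[[0.158, 0, -0.036], 0]]'

```text
clock: 18.05
tcp_pos: [0.5271, 0.0206, 0.1816]
eef_rot: [0.0, 0.748, 0.663, -0.0]
ft_force: [-0.4, -5.6, 2.4]
width: 0.217
grip_force: 59.0
```

Call:
move_arm --rows '[[[0.16, 0, -0.027], 0]]'

```text
clock: 18.13
tcp_pos: [0.5278, 0.027, 0.1826]
eef_rot: [0.0, 0.748, 0.663, 0.0]
ft_force: [-0.9, -5.2, 1.6]
width: 0.22
grip_force: 59.1
```

Call:
move_arm --rows '[[[0.161, 0, -0.017], 0]]'

```text
clock: 18.22
tcp_pos: [0.5286, 0.0334, 0.1832]
eef_rot: [0.0, 0.748, 0.663, 0.0]
ft_force: [-0.9, -5.2, 2.3]
width: 0.221
grip_force: 59.1
```

Call:
move_arm --rows '[[[0.162, 0, -0.007], 0]]'

```text
clock: 18.3
tcp_pos: [0.5294, 0.0399, 0.1835]
eef_rot: [0.0, 0.748, 0.663, 0.0]
ft_force: [-0.2, -4.5, 3.4]
width: 0.219
grip_force: 59.1
```

Call:
move_arm --rows '[[[0.162, 0, 0.002], 0]]'

```text
clock: 18.38
tcp_pos: [0.5302, 0.0463, 0.1833]
eef_rot: [0.0, 0.748, 0.663, 0.0]
ft_force: [-1.1, -4.7, 2.7]
width: 0.223
grip_force: 59.1
```

Call:
move_arm --rows '[[[0.162, 0, 0.01], 0]]'

```text
clock: 18.47
tcp_pos: [0.5309, 0.0528, 0.1828]
eef_rot: [0.0, 0.748, 0.663, 0.0]
ft_force: [-0.6, -5.0, 2.3]
width: 0.222
grip_force: 59.1
```

```bash
cat > more.txt <<'E'
L .5224 -.0162 .1672 .2 -2.5 -.1
L .5232 -.0103 .1707 -.6 -4.5 .2
L .524 -.0042 .1737 -.3 -3.9 .3
L .5248 .0018 .1762 -.1 -3.9 -.3
L .5255 .008 .1784 -.5 -4.4 1.5
L .5263 .0143 .1802 -.7 -5.1 1.3
L .5271 .0206 .1816 -.4 -5.6 2.4
L .5278 .027 .1826 -.9 -5.2 1.6
L .5286 .0334 .1832 -.9 -5.2 2.3
L .5294 .0399 .1835 -.2 -4.5 3.4
L .5302 .0463 .1833 -1.1 -4.7 2.7
L .5309 .0528 .1828 -.6 -5 2.3
E
cat >> fit.py <<'E'
# drop heavily loaded first pass
for lo in (0,11):
    h=least_squares(lambda q:(T-(q[0]*sg+q[1]*np.sin(th-q[2])))[lo:],[.36,.37,-.4]);J=np.linalg.inv(h.jac.T@h.jac)*np.var(h.fun);print("skip",lo,h.x,"sd",np.sqrt(np.diag(J)))
    f=least_squares(lambda q:(T-(.36*sg+.375*np.sin(th-q[0])))[lo:],[-.4]);print("  fixed",f.x)
g=np.arange(-.6,.6,.15)
for a in g:
    s=lambda k:T[(sg==k)&(abs(th-a)<.08)&(np.arange(len(T))>=0)].mean()
    print(a,s(1),s(-1),"avg",(s(1)+s(-1))/2,"half",(s(1)-s(-1))/2)
E
python3 fit.py
```

```text
circle u0,z0,r [  3.584  94.812 108.013]
nominal drag W th0 [ 0.38   0.457 -0.421] rms 0.05701700712710671
  side 1 W th0 drag [ 0.51  -0.362  0.38 ]
  side -1 W th0 drag [ 0.701 -1.055  0.773]
  drag fixed [ 0.467 -0.411]
circle drag W th0 [ 0.376  0.411 -0.443] rms 0.05552579617862353
  side 1 W th0 drag [ 0.445 -0.405  0.373]
  side -1 W th0 drag [ 0.671 -1.096  0.768]
  drag fixed [ 0.419 -0.435]
[[ 1.     0.074  0.509]
 [ 1.     0.267  0.613]
 [ 1.     0.447  0.669]
 [ 1.     0.636  0.751]
 [-1.     0.524 -0.135]
 [-1.     0.336 -0.11 ]
 [-1.     0.153 -0.132]
 [-1.    -0.032 -0.184]
 [-1.    -0.215 -0.299]
 [-1.    -0.397 -0.432]
 [-1.    -0.576 -0.426]
 [-1.    -0.734 -0.551]
 [ 1.    -0.425  0.358]
 [ 1.    -0.242  0.499]
 [ 1.    -0.062  0.551]
 [ 1.     0.119  0.574]]
skip 0 [ 0.376  0.411 -0.443] sd [0.008 0.021 0.03 ]
  fixed [-0.477]
skip 11 [ 0.371  0.389 -0.452] sd [0.01  0.026 0.032]
  fixed [-0.453]
-0.6 0.21507472978298037 -0.40047567051279676 avg -0.0927004703649082 half 0.30777520014788856
-0.44999999999999996 0.38320537484400025 -0.40470210035197357 avg -0.010748362753986662 half 0.3939537375979869
-0.29999999999999993 0.4298238590730323 -0.31836901376772875 avg 0.055727422652651765 half 0.3740964364203805
-0.1499999999999999 0.541924051625526 -0.2078390553175544 avg 0.1670424981539858 half 0.37488155347154023
1.1102230246251565e-16 0.5205382453332382 -0.17345194684928178 avg 0.17354314924197822 half 0.34699509609126
0.15000000000000013 0.5766438823922041 -0.11104139004168449 avg 0.2328012461752598 half 0.3438426362169443
0.30000000000000016 0.6357435085838486 -0.10846477717917694 avg 0.26363936570233587 half 0.3721041428815128
0.4500000000000003 0.7525823189193567 -0.10492423521489307 avg 0.3238290418522318 half 0.42875327706712485
```

Both passes agree: drag is 0.37, the weight 0.39–0.41, and the hanging angle -0.45±0.03 rad, all within the given ranges. I'll go there.

Call:
move_arm --rows '[[[-0.161, 0, -0.012], 0], [[-0.162, 0, -0.002], 0], [[-0.162, 0, 0.007], 0], [[-0.161, 0, 0.017], 0], [[-0.16, 0, 0.027], 0]]'

```text
clock: 18.88
tcp_pos: [0.5269, 0.0195, 0.1813]
eef_rot: [-0.0, 0.748, 0.663, 0.0]
ft_force: [-0.3, 1.1, 4.5]
width: 0.22
grip_force: 59.2
```

Call:
move_arm --rows '[[[-0.159, 0, 0.036], 0], [[-0.157, 0, 0.046], 0], [[-0.154, 0, 0.051], 0], [[-0.15, 0, 0.06], 0], [[-0.08, 0, 0.04], 0]]'

```text
clock: 19.3
tcp_pos: [0.5232, -0.0087, 0.1714]
eef_rot: [-0.0, 0.749, 0.663, -0.0]
ft_force: [0.2, 1.6, 4.2]
width: 0.221
grip_force: 59.3
```

Call:
move_arm --rows '[[[0, 0, 0], 0], [[0, 0, 0], 0], [[0, 0, 0], 0], [[0, 0, 0], 0], [[0, 0, 0], 0]]'

```text
clock: 19.72
tcp_pos: [0.5235, -0.0077, 0.1719]
eef_rot: [0.0, 0.748, 0.664, -0.0]
ft_force: [-0.1, -1.4, 1.8]
width: 0.223
grip_force: 59.2
```

```bash
cat > pos.py <<'E'
from h import *
s=manip.get_state();t=s["tcp_pos"];Rm=quat(s["eef_rot"]).as_matrix();b=t-Rm[:,2]*.019
u=(b[:2]-[.5285,.0365])@[.123,.992]-.0036; w=t[2]+.0195-.0946
print(s["clock"],t,s["ft_force"],s["width"],"theta",np.arctan2(u,w),"r",np.hypot(u,w))
E
python3 pos.py
```

```text
19.7167 [ 0.52346451 -0.0076825   0.17187935] [-0.10160639 -1.40897773  1.84065097] 0.2228044013980032 theta -0.46072245777387993 r 0.10804503747295426
```

θ=-0.46 and the radius is 108.0 mm, so the bar is home and gripped. I'll take a last stillness check and a look, then hand in.

```bash
python3 chk.py c9 | head -1; python3 pos.py
```

```text
19.7167 [ 0.5235 -0.0077  0.1719] [-0.1016 -1.409   1.8407] tip z 0.09887934671885125
20.1167 [ 0.52352855 -0.00763817  0.17192364] [ 0.69798813 -1.94200538  3.43420034] 0.21990768274123554 theta -0.4601887231158677 r 0.10806587094992053
```

View pics/c9.png

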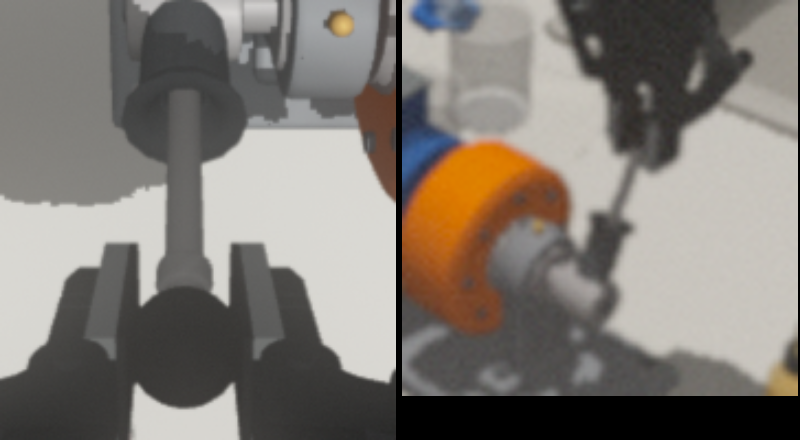

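The picture shows the bar seated in the socket, in line with it and leaning right. The ball is gripped at crop position (345,185), and nothing has moved in 0.4 s.

```bash
python3 -c "
from rig import manip
print(manip.hand_in())"
```

```text
the job is handed in; nothing more can be done
None
```

The job is handed in at about 20 s of the 69 s allowed, but the hand-in returned no verdict: the bar is home in the socket, the shaft was swung about 0.7 rad left and then right, and it is held still by the ball at about -0.46 rad, against a measured hanging angle of -0.45 ± 0.03 rad.

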